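# Fetch the tack tin from under the wire rack and open it on the mat

### The arm

A 6-joint arm with a two-finger parallel gripper is mounted at the origin on the work surface. World frame = base frame: x ahead of the robot, y to its left, z up, the work surface at z = 0. Lengths are in mm, angles in degrees, forces in N, time in s.
With the tool pointing down it reaches from about 400 to 925 mm from the base axis. Payload 12.5 kg.
Tool frame: the origin (TCP) lies at the very end of the fingers, on their centre line; the grasp point (between the pads) lies 19 mm behind it; z points along the fingers, y is the line along which they close (so a half turn about z gives the same grasp; the last joint's range is limited). The gripper opens to 95 mm and grips with 3 to 60 N. Pads are 20 mm wide; open, the fingers measure 119 mm over their backs; the gripper's body (75 mm by 180 mm) begins 59 mm behind the grasp point.
Start: joints at [64.538, 28.126, 89.318, -0, 62.55, -6.05], TCP at [207.706, 589.495, 214.661] pointing down, gripper open.
Joint ranges: [-177.58, 177.58], [-47.91, 125.51], [2.72, 160], [-65.01, 245.01], [3.68, 167.84], [-153.87, 153.87]. Speed limits (degrees/s): [127.2, 127.2, 159.86, 180, 180, 180].

### API

Orientations are given as a 3x3 rotation matrix whose columns are the frame's x, y, z axes.
In Python, from cell import arm gives the robot as it stands. The module is installed in compiled form; this text tells all that it offers.
- The arm moves only by the tool play_rows, never from a script. Its argument "commands" is text: rows parted by semicolons, each of 5 numbers parted by spaces: the opening, from -1 (shut) to 1 (fully open), then the shift along the world's x, y, z in mm, then the turn about the world's z in rad. A call has 1 to 10 rows; each row is the pose to reach, as a shift and turn from the pose commanded when the call began; what a row does not reach only later rows make up. A row lasts 1/8 s, in which the tool goes at most 62.5 mm and 10.7 degrees, less where a joint would pass 70% of its speed; a pose out of reach is approached as far as the arm can. A call with a gripper value outside its range is refused whole. The fingers move at their own pace and stop on an object; "force" is the grip in N (left out, the last holds). Time passes only in rows, so rows that repeat a pose let the fingers close. It gives the time, the measured TCP pose, the force, the opening and the grip force at its end, in the units of the state.
- arm.state(): the state, without advancing time (a new reading comes with each control period).
- arm.snapshot(name): name is "scene" or "top" or "wrist"; returns (picture, depth): 420x560x3 uint8, blue, green, red; 420x560 float32, mm along the optical axis (not along the pixel's ray), 0 where there is no reading.
- arm.camera_params(name): a dict with "fov_y" (degrees; the focal length in pixels is half the picture's height over the tangent of half this angle, whatever the lens; pixels are square), "cx", "cy" (the principal point, pixels), "xyz" and "attitude" of the camera in the world. Camera axes: x right, y down, z forward; pixel columns grow to the right and rows downward; lengths in mm; the calibration is good to about 2 mm. The wrist camera is an equidistant fisheye: a pixel r from the principal point sees the ray r / f radians off the axis. A picture is of the moment at which its call begins: read the wrist's pose just before it. camera_params takes no time and is no camera call; for the wrist camera it gives the pose at the moment of the call.
- arm.job_done(): hands the job in; it is judged then, once.
The state is a dict: "time_s": time; "joint_pos": joint angles; "qd": joint speeds; "joint_efforts": joint torques, N m; "tcp_pos": TCP position; "eef_rot": TCP orientation; "force": force on the tool from outside, world axes, zero at the start; "torque": the same for the moment, N m; "finger_gap": opening from 0.0 (shut) to 1.0 (fully open); "finger_force": force on a finger pad.
Only numpy, scipy, OpenCV 4.12 (cv2) and the standard library are available. Lean on these libraries where they do the work, as an engineer would, in place of code of your own. Each camera call takes 0.05 s, during which the arm holds its last target. There are 200 camera calls.

### The job

Draw the closed tack tin out from under the low wire rack by its front grip plate, through the gap between the two inner front posts, keeping it level, and set it in the middle of the dark work mat with its lid still on. Then lift the loose lid off and lay it (do not drop it) flat on the bench right way up, clear of the tin. Leave the glue pot, the polish tin, the hammer and the carton where they are.

Things in the scene. Friction and masses are not known exactly. Their poses are not given: they have to be found in the camera images.
- tin: Loose dark steel box, 80 (x) x 84 (y) x 36 mm high, wall 3 mm, 0.3 kg, starting askew under the rack. Origin: centre of the box's underside; z up, -x its front. There a stalk (12 wide, 13 to 23 mm high) leads to an upright wood grip plate standing out of the rack: 12 mm thick (y), from 86 to 114 mm in front of the origin (x), top at 68 mm. Slid by the plate, which also turns it.
- tin_grip (a point): Point in the tin's upright grip plate to pinch across its 12 mm (closing along the tin's y), 100 mm in front of the tin's origin (-x) and 48 mm above the tin's underside.
- tin_seat (a point): Where the lid's origin lies when the lid is on: on the tin's axis, 31 mm above its underside.
- lid: Loose lid on the tin, 60 g: plate 80 x 84 x 4 mm; under it a plug 69 x 73 x 5 mm that drops into the tin (2 mm play or more); on it a wood grip bar 44 long (x), 12 wide (y), 18 mm high. Origin: centre of the plug's underside, at z = 0 when flat on the bench; the bar's top is 27 mm above it (58 mm above the bench when on the tin). z up.
- lid_grip (a point): Middle of the lid's grip bar, 20 mm above the lid's origin; pinch it across its 12 mm (closing along the lid's y). The lid's plate is 11 mm below this point.
- rack: Fixed steel wire rack, 332 wide (y), 160 mm deep. Origin: on the bench, middle of the front edge; +x to its back. Top wires 70 to 78 mm above the bench. Inner front posts, 12 mm diameter, at x = 6, y = +-57 mm leave a gap 102 mm wide; outer posts at y = +-160, x = 6 and 154 mm. Stock on its top at x 75 to 150, |y| 100 to 150 mm, up to 115 mm above the bench.
- mat: Dark rubber work mat, 200 (x) x 180 (y) mm, 1 mm thin and fixed; nothing to climb. Origin at its centre. It lies to the left or to the right of the rack's front, nearer the robot; the hammer lies on the other side.
- glue_pot: Bystander: loose white jar, 56 mm diameter, 62 mm high, just in front of the rack on one side of the gap. Origin: centre of underside.
- polish: Bystander: loose flat round tin, 61 mm diameter, 28 mm high, in front of the rack on the other side of the gap. Origin: centre of underside.
- hammer: Bystander: loose hammer, 260 mm long, lying roughly along x on the side away from the mat. Origin: near the middle of its length, at its underside.
- heel_box: Bystander: loose carton 100 (x) x 36 (y) x 48 mm high under the left (+y) end of the rack. Origin: centre of underside.
Mind the look-alikes: they are no part of the job. What is shaped like the lid but purple or red is not meant.

How it is judged:
By the outcome, as a careful person would: the job done as asked, in the order asked, and still so for the second after the job is handed in, with the robot touching nothing.
It also fails if it takes over 58 s, if anything falls off the work surface, if the arm or the gripper's body presses on something with over 40 N, if the wrist force passes 120 N, or if a joint passes its speed limit or range.

## Working session

There is one attempt and no reset: what is moved stays moved. The work goes in short steps, Python scripts to look and compute and a tool call to move; the robot and the scene stay as the last step left them, time stands still between calls to the robot, and variables do not carry over. Pictures are saved under pics/ and viewed, at most 10 in all, crops included, and the job is handed in when it is done.

Besides the shell and the picture viewer there is one more tool, called after "Emit:" in YAML: its name, and indented under it one key for each argument. play_rows: Moves the arm, as the interface text tells. Its arguments: {"type":"object","properties":{"commands":{"type":"string"},"force":{"type":"number"}},"required":["commands"]}

```bash
mkdir -p pics; cat > h.py <<'E'
import numpy as np, cv2
from cell import arm
def snap(n,tag):
    p=arm.camera_params(n); im,d=arm.snapshot(n)
    cv2.imwrite(f'pics/{tag}.png',im); np.savez(f'pics/{tag}.npz',im=im,d=d,**{k:np.array(v) for k,v in p.items()},n=n)
def load(tag): return np.load(f'pics/{tag}.npz')
def ray(c,uv):
    uv=np.atleast_2d(np.array(uv,float)); f=210/np.tan(np.radians(float(c['fov_y'])/2))
    x=(uv-[float(c['cx']),float(c['cy'])])/f
    if str(c['n'])=='wrist':
        r=np.linalg.norm(x,axis=1,keepdims=True)+1e-9
        v=np.hstack([x/r*np.sin(r),np.cos(r)])
    else: v=np.hstack([x,np.ones((len(x),1))])
    return c['xyz'],v@c['attitude'].T
def plane(c,uv,z):
    o,v=ray(c,uv); return o+v*((z-o[2])/v[:,2:3])
def dep(c,uv):
    o,v=ray(c,uv); f=np.atleast_2d(uv).astype(int)
    d=c['d'][f[:,1],f[:,0]]
    cz=v@c['attitude'][:,2]
    return o+v*(d/cz)[:,None]
def cloud(c):
    h,w=c['d'].shape; u,vv=np.meshgrid(range(w),range(h))
    return dep(c,np.c_[u.ravel(),vv.ravel()]).reshape(h,w,3)
E
python3 - <<'E'
from h import *
for n in ('scene','top','wrist'):
    snap(n,n+'0'); p=arm.camera_params(n); print(n,p)
s=arm.state(); print(s['time_s'],s['tcp_pos'],s['eef_rot'])
a=cv2.imread('pics/scene0.png');b=cv2.imread('pics/top0.png')
E
```

```text
scene {'fov_y': 56.63144902847999, 'cx': 278.2557962571169, 'cy': 208.11634174775065, 'xyz': array([1027.26641625,  345.95365852,  506.25061206]), 'attitude': array([[-0.55875199,  0.48702795, -0.67126745],
       [ 0.82930067,  0.33545748, -0.44691014],
       [ 0.00752396, -0.80639448, -0.59133014]])}
top {'fov_y': 50.54562668151542, 'cx': 274.02720821304746, 'cy': 208.66357158144604, 'xyz': array([ 473.09055622,    1.89415833, 1064.18248809]), 'attitude': array([[ 0.01795092, -0.99886386,  0.04414467],
       [-0.99958549, -0.01693493,  0.02328222],
       [-0.02250818, -0.04454431, -0.99875382]])}
wrist {'fov_y': 65.70646984690485, 'cx': 279.91587319573875, 'cy': 212.07782554015154, 'xyz': array([134.95661534, 615.44272775, 383.17599838]), 'attitude': array([[ 3.32428950e-01,  9.07932780e-01,  2.55243142e-01],
       [ 9.43127811e-01, -3.19747211e-01, -9.09486276e-02],
       [-9.61957586e-04,  2.70960862e-01, -9.62589885e-01]])}
0.15 [207.59711734 589.3245374  214.21281491] [[-9.43152613e-01  3.32359746e-01 -3.84175140e-04]
 [ 3.32359947e-01  9.43152334e-01 -7.35157967e-04]
 [ 1.17998766e-04 -8.21050587e-04 -9.99999656e-01]]
```

View pics/top0.png

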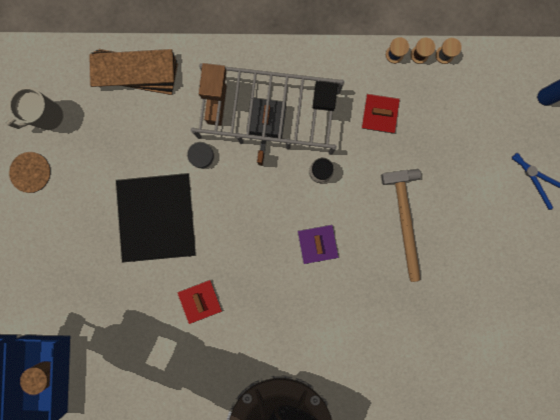

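View pics/scene0.png

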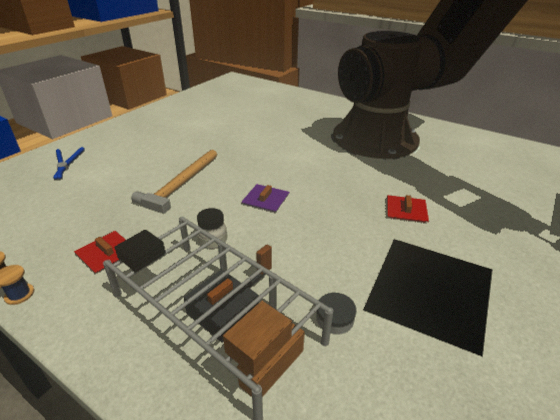

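Top view: tin about (265,118) under the rack with its plate at (262,152), polish (201,155), glue pot (322,169), black mat centred about (156,218), red and purple decoy lids. The scene view shows the plate at (264,258) and the lid bar at (220,290).

```bash
python3 - <<'E'
from h import *
t=load('top0'); s=load('scene0'); T=cloud(t); S=cloud(s)
def blob(c,C,m,box,minA=15):
    x0,y0,x1,y1=box; mm=np.zeros(m.shape,np.uint8); mm[y0:y1,x0:x1]=m[y0:y1,x0:x1]
    n,l,st,ce=cv2.connectedComponentsWithStats(mm)
    for i in range(1,n):
        if st[i,4]>=minA:
            k=l==i; uv=np.argwhere(k)[:,::-1]; P=C[k]; P=P[np.abs(P).max(1)<2000]
            print(' area',st[i,4],'px',ce[i].round(1),'med',np.median(P,0).round(0),'z5-95',np.percentile(P[:,2],[5,95]).round(0),'rect',cv2.minAreaRect(uv.astype(np.float32)))
def brown(im):
    b,g,r=[im[...,i].astype(int) for i in range(3)]; return ((r-b>30)&(r>1.4*b)).astype(np.uint8)
print('brown top');blob(t,T,brown(t['im'])&1,(240,90,290,170),5)
print('brown scene');blob(s,S,brown(s['im']),(195,235,275,305),10)
g=t['im'].max(2)
print('mat');m=((g<30)).astype(np.uint8)
x0,y0,x1,y1=105,165,205,270
mm=np.zeros_like(m);mm[y0:y1,x0:x1]=m[y0:y1,x0:x1]
ct=max(cv2.findContours(mm,0,2)[0],key=cv2.contourArea); r=cv2.minAreaRect(ct); q=plane(t,cv2.boxPoints(r),1); print(q.round(1),q.mean(0))
# rack top wires from depth
for nm,c,C in(('top',t,T),('scene',s,S)):
    z=C[...,2]; k=(z>70)&(z<84)&(C[...,0]>600)&(C[...,0]<1000)&(abs(C[...,1])<260)
    P=C[k][:,:2]; print(nm,'rack pts',len(P)); r=cv2.minAreaRect(P.astype(np.float32)); print(r, cv2.boxPoints(r).round(0).tolist())
    for a,h in(('tinlid',(33,45)),('plate',(60,72)),('low',(20,32)),('jar',(55,66))):
        k=(z>h[0])&(z<h[1])&(C[...,0]>600)&(C[...,0]<1000)&(abs(C[...,1])<260)
        n,l,st,ce=cv2.connectedComponentsWithStats(k.astype(np.uint8))
        print(a,[(st[i,4],ce[i].round(0).tolist(),C[l==i].mean(0).round(0).tolist()) for i in range(1,n) if st[i,4]>12])
E
```

```text
brown top
 area 28 px [263.7 113.5] med [737.  53.  56.] z5-95 [38. 59.] rect ((263.729248046875, 113.53057861328125), (1.453800916671753, 17.247364044189453), 7.594642639160156)
 area 7 px [267.9 113.9] med [735.  43.  58.] z5-95 [55. 75.] rect ((267.5, 113.5), (5.0, 1.0), 90.0)
 area 62 px [259.7 156.5] med [635.  59.  67.] z5-95 [63. 69.] rect ((259.5, 156.0), (12.0, 5.0), 90.0)
brown scene
 area 278 px [265.2 256.1] med [638.  64.  56.] z5-95 [22. 67.] rect ((263.5, 256.5), (25.0, 15.0), 90.0)
 area 346 px [219.9 290.8] med [739.  50.  55.] z5-95 [40. 57.] rect ((220.24000549316406, 290.82000732421875), (12.399998664855957, 29.399995803833008), 53.13010025024414)
 area 34 px [262.1 302.7] med [761. 145. 113.] z5-95 [ -2. 114.] rect ((262.5, 302.0), (11.0, 4.0), -0.0)
mat
[[581.8 411.7   1. ]
 [600.4 236.4   1. ]
 [407.3 213.6   1. ]
 [388.2 387.4   1. ]] [494.40826103 312.29512014   1.        ]
top rack pts 2191
((730.7652587890625, 46.40974426269531), (330.9034118652344, 198.1200714111328), 83.96177673339844) [[615.0, -108.0], [812.0, -129.0], [847.0, 201.0], [650.0, 221.0]]
tin
[... 2724 characters left out ...]
t32(59), [321.0, 313.0], [670.0, 188.0, 25.0]), (np.int32(66), [212.0, 325.0], [779.0, 65.0, 26.0]), (np.int32(43), [326.0, 334.0], [699.0, 212.0, 26.0]), (np.int32(205), [283.0, 364.0], [773.0, 186.0, 26.0]), (np.int32(52), [258.0, 413.0], [845.0, 198.0, 26.0])]
jar [(np.int32(328), [209.0, 218.0], [620.0, -81.0, 60.0]), (np.int32(23), [221.0, 250.0], [676.0, -3.0, 62.0]), (np.int32(85), [264.0, 254.0], [642.0, 62.0, 62.0]), (np.int32(30), [108.0, 271.0], [812.0, -120.0, 60.0]), (np.int32(152), [219.0, 288.0], [738.0, 47.0, 56.0]), (np.int32(19), [271.0, 282.0], [689.0, 108.0, 62.0]), (np.int32(46), [328.0, 319.0], [699.0, 212.0, 61.0]), (np.int32(45), [257.0, 399.0], [846.0, 197.0, 61.0])]
```

Emit:
play_rows:
  commands: "1 350 -530 0 0.24;1 350 -530 0 0.24;1 350 -530 0 0.24;1 350 -530 0 0.24;1 350 -530 0 0.24;1 350 -530 0 0.24;1 350 -530 0 0.24;1 350 -530 0 0.24;1 350 -530 0 0.24;1 350 -530 0 0.24"

```text
time_s: 1.4
tcp_pos: [552.5, 66.7, 214.6]
eef_rot: [[-0.995, 0.099, -0.0], [0.099, 0.995, 0.0], [0.0, 0.0, -1.0]]
force: [0.8, 0.2, -0.1]
finger_gap: 1.001
finger_force: 0.0
```

Emit:
play_rows:
  commands: "1 0 0 0 0;1 0 0 0 0;1 0 0 0 0"

```text
time_s: 1.78
tcp_pos: [551.0, 69.7, 214.7]
eef_rot: [[-0.995, 0.097, -0.0], [0.097, 0.995, 0.0], [0.0, 0.0, -1.0]]
force: [-0.6, 0.4, -0.3]
finger_gap: 0.997
finger_force: 0.0
```

```bash
python3 - <<'E'
from h import *
snap('wrist','w1'); s=arm.state(); print(s['time_s'],s['tcp_pos'],s['eef_rot'][:,1],s['force'],s['joint_pos'])
E
```

```text
1.825 [551.10052751  69.79345279 214.79875511] [9.69855707e-02 9.95285777e-01 1.46323004e-04] [ 0.01493351 -0.17408789 -0.1155626 ] [ 4.00424544e-01  2.24695615e+01  9.91688246e+01  9.97303843e-03
  5.83622029e+01 -8.40391944e+01]
```

View pics/w1.png

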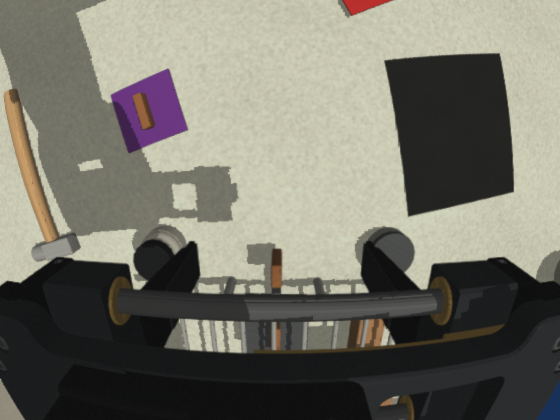

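Wrist view: grip plate top at (277,258) between open fingers, polish (388,250), pot (163,248), mat centre about (452,132), purple decoy (150,110).

```bash
python3 - <<'E'
from h import *
def ax(P): 
    r=cv2.minAreaRect(P.astype(np.float32)); return np.round(r[0],1),np.round(r[1],1),round(r[2],1)
for n in('top0','scene0','w1'):
    c=load(n); C=cloud(c); z=C[...,2]; x=C[...,0]; y=C[...,1]; d=c['d']>0
    im=c['im'].astype(int); br=(im[...,2]>1.3*im[...,0])&(im[...,2]>45)
    k=d&(z>63)&(z<72)&(x>610)&(x<662)&(y>30)&(y<90)&br
    print(n,'platetop',k.sum(),ax(C[k][:,:2]),np.median(z[k]))
    k=d&(z>48)&(z<63)&(x>705)&(x<775)&(y>20)&(y<80)&br
    if k.sum()>5: print(' bar',k.sum(),ax(C[k][:,:2]),np.median(z[k]),C[k].mean(0))
    k=d&(z>33)&(z<44)&(x>685)&(x<795)&(y>-8)&(y<105)
    kk=cv2.morphologyEx(k.astype(np.uint8),cv2.MORPH_OPEN,np.ones((3,3)))>0
    if kk.sum()>20: print(' lidplate',kk.sum(),ax(C[kk][:,:2]),np.median(z[kk]))
    k=d&(z>17)&(z<28)&(x>655)&(x<690)&(y>40)&(y<75)
    if k.sum()>5: print(' stalk',k.sum(),C[k].mean(0))
c=load('w1'); im=c['im'].max(2); m=np.zeros(im.shape,np.uint8); m[40:225,375:525]=im[40:225,375:525]<55
ct=max(cv2.findContours(m,0,2)[0],key=cv2.contourArea); q=cv2.approxPolyDP(ct,8,True)[:,0]; print('mat',q.tolist()); P=plane(c,q,1);print(P.round(0).tolist())
M=plane(c,ct[:,0],1); print(ax(M[:,:2]))
# ray triangulation of plate top centre top0/w1/scene0
E
```

```text
top0 platetop 63 (array([635.7,  58.9]), array([11.7, 27.5]), 84.2) 66.70804501663929
 bar 42 (array([734.3,  47.6]), array([11.2, 42.6]), 83.5) 56.7120655925101 [734.60355049  47.93485999  56.88095466]
 lidplate 852 (array([735. ,  48.2]), array([68.2, 81.7]), 83.9) 39.29107206026663
 stalk 55 [670.03903098  54.6869729   22.3348539 ]
scene0 platetop 96 (array([638.5,  59.2]), array([12.5, 28.6]), 86.3) 66.13069153576717
 bar 255 (array([737.6,  47.5]), array([13.1, 44.2]), 81.9) 55.680283369379765 [739.45192268  48.65307916  54.74784914]
 lidplate 1479 (array([737.4,  46.9]), array([85.2, 80.6]), 83.2) 38.534115431426414
 stalk 58 [670.66121697  59.32362447  20.56272897]
w1 platetop 238 (array([635.3,  57.8]), array([11. , 28.5]), 83.9) 66.59233866961534
 bar 72 (array([729.8,  50.4]), array([ 2.5, 34.2]), 84.3) 56.40718897960184 [727.13759789  50.69953699  55.76474796]
 lidplate 1328 (array([740.4,  42.8]), array([73.2, 54.4]), 86.2) 38.749507930999584
 stalk 64 [678.60985394  52.75542048  21.67894708]
mat [[498, 54], [386, 61], [409, 214], [512, 190]]
[[388.0, 385.0, 1.0], [407.0, 212.0, 1.0], [600.0, 233.0, 1.0], [581.0, 406.0, 1.0]]
(array([494.5, 308.7]), array([196.5, 177. ]), 6.3)
```

Emit:
play_rows:
  commands: "0 85 -11 0 -0.012;0 85 -11 0 -0.012;0 85 -11 -50 -0.012;0 85 -11 -100 -0.012;0 85 -11 -140 -0.012;0 85 -11 -170 -0.012;0 85 -11 -185 -0.012;0 85 -11 -185 -0.012;0 85 -11 -185 -0.012"
  force: 25

```text
time_s: 2.95
tcp_pos: [637.3, 57.9, 31.0]
eef_rot: [[-0.994, 0.11, 0.002], [0.11, 0.994, 0.0], [-0.002, 0.0, -1.0]]
force: [-0.1, -0.5, -0.2]
finger_gap: 0.501
finger_force: 0.0
```

```bash
python3 - <<'E'
from h import *
snap('wrist','w2'); s=arm.state(); print(s['time_s'],s['tcp_pos'],s['eef_rot'][:,1],s['force'])
c=load('w2'); C=cloud(c); im=c['im'].astype(int); z=C[...,2]
k=(c['d']>0)&(z>55)&(z<75)&(C[...,0]>605)&(C[...,0]<665)&(C[...,1]>35)&(C[...,1]<85)&(im[...,2]>1.3*im[...,0])&(im[...,2]>45)
print(k.sum(), cv2.minAreaRect(C[k][:,:2].astype(np.float32)), np.median(z[k]) if k.any() else 0)
E
```

```text
3.0 [637.28454348  57.79633246  31.04484635] [1.10356081e-01 9.93892074e-01 2.84479791e-04] [0.25388042 0.38785341 0.98269113]
1014 ((629.821044921875, 58.443077087402344), (11.61678409576416, 17.57663917541504), 83.24005889892578) 66.37332959634286
```

View pics/w2.png

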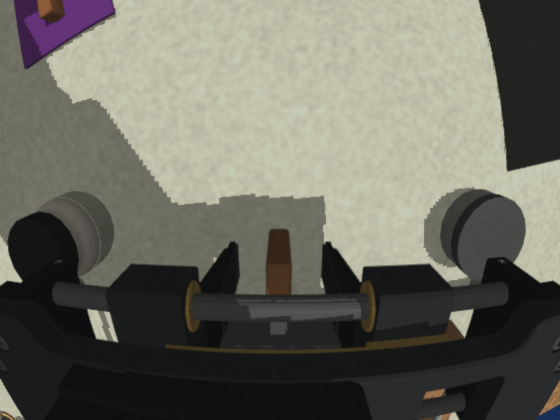

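The plate stands centred between the fingers at (278,262). Closing on it.

Emit:
play_rows:
  commands: "-1 0 0 0 0;-1 0 0 0 0;-1 0 0 0 0;-1 0 0 0 0;-1 0 0 0 0;-1 0 0 0 0"
  force: 30

```text
time_s: 3.75
tcp_pos: [636.7, 57.6, 29.7]
eef_rot: [[-0.994, 0.111, 0.0], [0.111, 0.994, 0.0], [-0.0, 0.0, -1.0]]
force: [-0.0, -0.4, 0.5]
finger_gap: 0.125
finger_force: 30.0
```

Emit:
play_rows:
  commands: "-1 -5 0.5 0 0;-1 -13 1 0 0.004;-1 -24 1.5 0 0.004;-1 -36 2.5 0 0.004;-1 -48 3.5 0 0.004;-1 -60 5 0 0.004;-1 -70 6 0 0.004;-1 -76 6.5 0 0.004;-1 -80 7 0 0.004;-1 -80 7 0 0.004"

```text
time_s: 5.0
tcp_pos: [556.2, 64.7, 29.7]
eef_rot: [[-0.994, 0.107, -0.001], [0.107, 0.994, 0.0], [0.001, 0.0, -1.0]]
force: [-2.7, 0.7, 2.0]
finger_gap: 0.123
finger_force: 30.0
```

```bash
python3 - <<'E'
from h import *
snap('scene','s3'); s=arm.state(); print(s['time_s'],s['tcp_pos'],s['eef_rot'][:,1],s['force'])
c=load('s3'); C=cloud(c); x,y,z=C[...,0],C[...,1],C[...,2]
P=np.array(s['tcp_pos']); e=s['eef_rot']; t=P-100*e[:,0]; print('expect tin',t)
k=(z>35)&(z<44)&(x>t[0]-55)&(x<t[0]+55)&(abs(y-t[1])<55)
k=cv2.morphologyEx(k.astype(np.uint8),cv2.MORPH_OPEN,np.ones((3,3)))>0
print(k.sum(),cv2.minAreaRect(C[k][:,:2].astype(np.float32)),np.percentile(z[k],[5,50,95]))
E
```

```text
5.05 [556.30108059  64.68191228  29.66938586] [1.06598408e-01 9.94302156e-01 3.47193058e-05] [-3.33104768  0.11726683  2.24675354]
expect tin [655.73125391  54.0220793   29.57667699]
1091 ((657.1631469726562, 55.09768295288086), (85.47956085205078, 80.93928527832031), 84.08815002441406) [36.95055427 38.51283142 39.9008556 ]
```

View pics/s3.png

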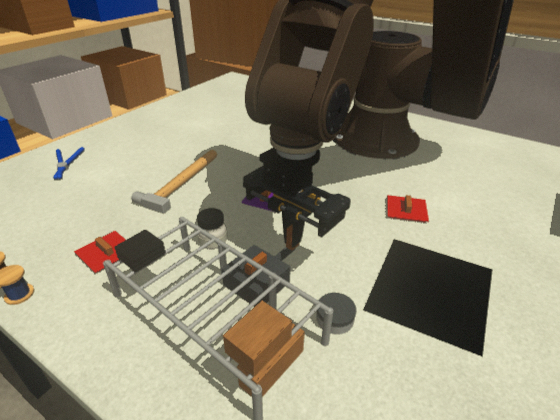

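The scene picture shows the tin (256,278) passing between the inner posts, lid on, near the pot but clear. Continuing.

Emit:
play_rows:
  commands: "-1 -6 0.5 0 0;-1 -16 1.5 0 0;-1 -30 3 0 0;-1 -46 5 0 0;-1 -62 7 0 0;-1 -78 8.5 0 0;-1 -92 10 0 0;-1 -102 11 0 0;-1 -108 12 0 0;-1 -110 12 0 0"

```text
time_s: 6.3
tcp_pos: [446.5, 76.7, 29.7]
eef_rot: [[-0.994, 0.106, 0.0], [0.106, 0.994, 0.0], [-0.0, 0.0, -1.0]]
force: [0.4, 0.4, -2.4]
finger_gap: 0.127
finger_force: 30.0
```

Emit:
play_rows:
  commands: "-1 -1 5 0 0;-1 -3 15 0 0;-1 -6 30 0 0;-1 -9 47 0 0;-1 -13 65 0 0;-1 -17 83 0 0;-1 -20 100 0 0;-1 -22 112 0 0;-1 -23 118 0 0;-1 -23 120 0 0"

```text
time_s: 7.55
tcp_pos: [423.5, 196.9, 29.6]
eef_rot: [[-0.994, 0.106, -0.0], [0.106, 0.994, -0.0], [0.0, -0.0, -1.0]]
force: [0.1, -1.8, 0.9]
finger_gap: 0.128
finger_force: 30.0
```

```bash
cat > tin.py <<'E'
from h import *
import sys
tag=sys.argv[1]
snap('top',tag+'t');snap('scene',tag+'s'); s=arm.state(); P=np.array(s['tcp_pos']); e=s['eef_rot']; t=P-100*e[:,0]
print(s['time_s'],P,e[:,1],s['force'],'expect',t)
for a in 'ts':
    c=load(tag+a); C=cloud(c); x,y,z=C[...,0],C[...,1],C[...,2]
    k=(z>35)&(z<44)&(abs(x-t[0])<60)&(abs(y-t[1])<60)
    k=cv2.morphologyEx(k.astype(np.uint8),cv2.MORPH_OPEN,np.ones((3,3)))>0
    print(k.sum(),cv2.minAreaRect(C[k][:,:2].astype(np.float32)),np.percentile(z[k],[5,50,95]))
    im=c['im'].astype(int); k=(z>50)&(z<62)&(abs(x-t[0])<30)&(abs(y-t[1])<30)&(im[...,2]>1.3*im[...,0])
    if k.sum()>5: print('bar',k.sum(),cv2.minAreaRect(C[k][:,:2].astype(np.float32)),np.median(z[k]))
E
python3 tin.py a
```

```text
7.65 [423.59189383 196.61864253  29.64336663] [1.06456596e-01 9.94317349e-01 5.29683924e-05] [-0.19950648  0.54706229 -0.35510942] expect [523.02362711 185.97298414  29.62401227]
1056 ((522.3878784179688, 187.4868621826172), (84.53152465820312, 80.00982666015625), 83.59298706054688) [36.82925804 39.74300639 42.58324086]
bar 110 ((522.2782592773438, 187.34242248535156), (12.046493530273438, 43.786407470703125), 83.43073272705078) 57.38997504926954
1350 ((524.7271118164062, 187.14688110351562), (84.39720916748047, 81.7337875366211), 83.88253021240234) [36.88285355 38.53394299 40.0170025 ]
bar 150 ((524.9398193359375, 187.30393981933594), (12.838851928710938, 45.66038513183594), 83.69019317626953) 56.15877813341612
```

Emit:
play_rows:
  commands: "-1 -1 5 0 0;-1 -4 15 0 0;-1 -8 30 0 0;-1 -12 48 0 0;-1 -16 66 0 0;-1 -20 84 0 0;-1 -24 101 0 0;-1 -27 115 0 0;-1 -29 121 0 0;-1 -29 123 0 0"

```text
time_s: 8.9
tcp_pos: [394.4, 319.7, 29.6]
eef_rot: [[-0.994, 0.106, -0.0], [0.106, 0.994, -0.0], [0.0, -0.0, -1.0]]
force: [-0.2, -2.0, 1.7]
finger_gap: 0.125
finger_force: 30.0
```

```bash
python3 tin.py b
```

```text
9.0 [394.62032557 319.58620294  29.67272414] [1.06608549e-01 9.94301064e-01 1.05785713e-04] [-1.7476718   0.79989561 -0.00241963] expect [494.05043195 308.92534934  29.66063572]
1080 ((493.0940856933594, 310.2605285644531), (85.17890167236328, 79.80681610107422), 83.88471984863281) [36.94803326 39.85125899 42.67380742]
bar 113 ((493.21240234375, 309.9666442871094), (12.869033813476562, 43.6691780090332), 81.97581481933594) 57.55003196452617
1599 ((494.93487548828125, 309.98199462890625), (84.11345672607422, 84.50696563720703), 84.11221313476562) [37.03898042 38.62310032 40.00598869]
bar 166 ((496.2167663574219, 310.2201232910156), (12.166149139404297, 44.16901397705078), 82.78785705566406) 56.21715320092184
```

View pics/bt.png

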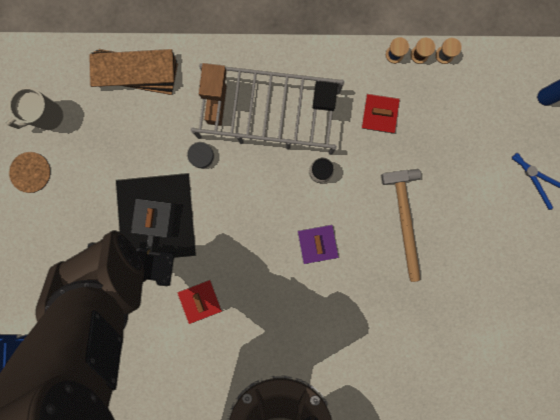

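Top picture: the tin (151,218) sits centred on the mat with its lid on, bystanders unmoved. Releasing the plate and going over the lid bar.

Emit:
play_rows:
  commands: "-0.5 0 0 0 0;-0.3 0 0 0 0;-0.3 0 0 0 0;-0.3 0 0 0 0;-0.3 0 0 20 0;-0.3 0 0 50 0;-0.3 0 0 85 0;-0.3 0 0 85 0;-0.3 45 -4 85 0;-0.3 100 -9.5 85 0"

```text
time_s: 10.25
tcp_pos: [495.2, 310.1, 114.0]
eef_rot: [[-0.994, 0.105, -0.001], [0.105, 0.994, -0.0], [0.001, -0.0, -1.0]]
force: [-1.0, 0.5, 0.5]
finger_gap: 0.348
finger_force: 0.0
```

Emit:
play_rows:
  commands: "-0.3 0 0 0 0;-0.3 0 0 0 0;-0.3 0 0 0 0"

```text
time_s: 10.62
tcp_pos: [493.5, 310.2, 114.3]
eef_rot: [[-0.994, 0.106, -0.001], [0.106, 0.994, -0.0], [0.001, -0.0, -1.0]]
force: [0.7, -0.4, -0.0]
finger_gap: 0.352
finger_force: 0.0
```

```bash
python3 - <<'E'
from h import *
snap('wrist','w4'); s=arm.state(); print(s['time_s'],s['tcp_pos'],s['eef_rot'][:,1],s['force'],s['finger_gap'])
c=load('w4'); C=cloud(c); im=c['im'].astype(int); x,y,z=C[...,0],C[...,1],C[...,2]
b=(c['d']>0)&(im[...,2]>1.3*im[...,0])&(im[...,2]>45)
for nm,cx,cy,h in(('plate',394,320,(60,75)),('bar',494,310,(50,64))):
    k=b&(z>h[0])&(z<h[1])&(abs(x-cx)<35)&(abs(y-cy)<30)
    if k.sum()>5: print(nm,k.sum(),cv2.minAreaRect(C[k][:,:2].astype(np.float32)),np.median(z[k]))
c2=load('bs');C=cloud(c2)
E
```

```text
10.675 [493.68127489 310.32945011 114.5231242 ] [ 1.05710257e-01  9.94396942e-01 -2.53580892e-04] [ 0.20557062  0.67879693 -0.22412834] 0.3513997351245616
plate 722 ((393.9822998046875, 320.3638916015625), (11.234260559082031, 27.17095375061035), 83.98536682128906) 66.68017831857074
bar 904 ((492.6529235839844, 308.8796081542969), (11.367481231689453, 43.46341323852539), 84.07420349121094) 56.686458171986274
```

View pics/w4.png

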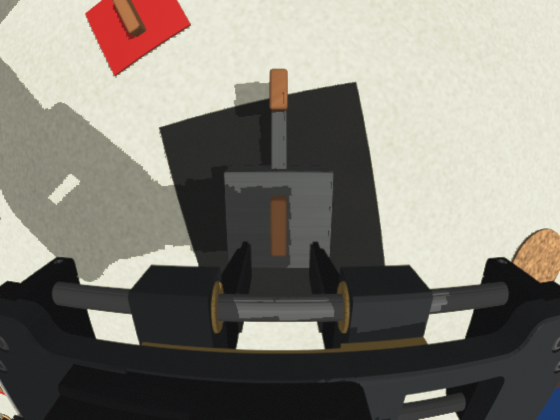

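The lid bar (279,226) lies centred between the fingers and parallel to them. Descending to just above the lid plate.

Emit:
play_rows:
  commands: "-0.3 0 -0.5 -25 0;-0.3 0 -0.5 -50 0;-0.3 0 -0.5 -64 0;-0.3 0 -0.5 -70 0;-0.3 0 -0.5 -70 0;-1 0 -0.5 -70 0;-1 0 -0.5 -70 0;-1 0 -0.5 -70 0;-1 0 -0.5 -70 0;-1 0 -0.5 -70 0"
  force: 20

```text
time_s: 11.92
tcp_pos: [494.8, 309.7, 45.1]
eef_rot: [[-0.994, 0.107, 0.001], [0.107, 0.994, 0.0], [-0.001, 0.0, -1.0]]
force: [-1.1, -1.1, 5.2]
finger_gap: 0.122
finger_force: 20.0
```

Emit:
play_rows:
  commands: "-1 0 0 2 0;-1 0 0 5 0;-1 0 0 10 0;-1 0 0 17 0;-1 0 0 28 0;-1 0 0 42 0;-1 0 0 55 0;-1 0 0 60 0;-1 0 0 60 0;-1 0 0 60 0"

```text
time_s: 13.18
tcp_pos: [494.5, 309.5, 104.3]
eef_rot: [[-0.994, 0.107, -0.0], [0.107, 0.994, -0.0], [0.0, -0.0, -1.0]]
force: [0.8, 0.5, -0.1]
finger_gap: 0.121
finger_force: 20.0
```

```bash
python3 - <<'E'
from h import *
snap('scene','s5'); s=arm.state(); print(s['time_s'],s['tcp_pos'],s['eef_rot'][:,1],s['force'],s['finger_gap'],s['finger_force'])
E
```

```text
13.225 [494.47157872 309.54550328 104.22813923] [ 1.06601716e-01  9.94301754e-01 -3.11631833e-04] [-0.50446501  0.12651907 -0.71182511] 0.12564810350858982 19.99999612569809
```

View pics/s5.png

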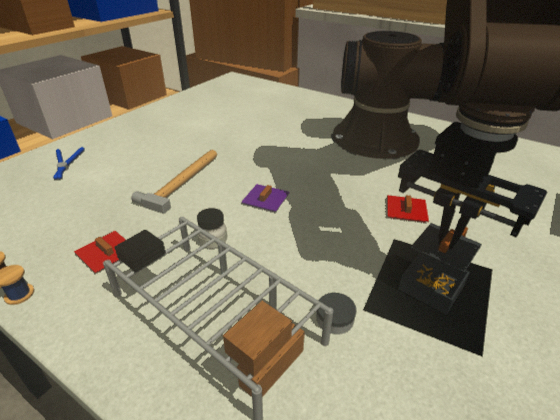

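The lid is lifted clear, level, with the tacks visible in the open tin at (435,280). Carrying it to bare bench.

Emit:
play_rows:
  commands: "-1 1 -8 0 0;-1 2 -25 0 0;-1 4 -50 0 0;-1 6 -80 0 0;-1 8 -112 0 0;-1 10 -145 0 0;-1 12 -172 0 0;-1 14 -190 0 0;-1 15 -200 0 0;-1 15 -200 0 0"

```text
time_s: 14.48
tcp_pos: [509.7, 109.3, 104.6]
eef_rot: [[-0.994, 0.107, -0.0], [0.107, 0.994, 0.0], [0.0, 0.0, -1.0]]
force: [-0.1, 0.2, -0.4]
finger_gap: 0.125
finger_force: 20.0
```

Emit:
play_rows:
  commands: "-1 0 0 -12 0;-1 0 0 -30 0;-1 0 0 -50 0;-1 0 0 -66 0;-1 0 0 -76 0;-1 0 0 -82 0;-1 0 0 -85 0;-1 0 0 -86 0;-1 0 0 -86 0;-1 0 0 -86 0"

```text
time_s: 15.72
tcp_pos: [509.8, 109.6, 19.0]
eef_rot: [[-0.994, 0.107, 0.001], [0.107, 0.994, 0.0], [-0.001, 0.0, -1.0]]
force: [0.4, 1.0, -1.7]
finger_gap: 0.123
finger_force: 20.0
```

```bash
python3 - <<'E'
from h import *
snap('scene','s6'); s=arm.state(); P=s['tcp_pos'];print(s['time_s'],P,s['force'],s['finger_gap'])
c=load('s6'); C=cloud(c); x,y,z=C[...,0],C[...,1],C[...,2]
k=(abs(x-P[0])<38)&(abs(y-P[1])<38)&(c['d']>0)&(z>0)&(z<24)
print(k.sum(),np.percentile(z[k],[5,25,50,75,95]))
k=(abs(x-P[0])<80)&(abs(y-P[1]+0)<80)&(abs(y-P[1])>55)&(c['d']>0); print('bench z',np.median(z[k]))
A=np.c_[x,y]
E
```

```text
15.775 [509.80315628 109.63640334  18.90376896] [ 0.45370328 -0.11723891 -0.39356692] 0.12462935345924463
803 [11.02053042 11.82292977 12.41157069 13.01775539 16.63042354]
bench z 275.69880729238565
```

Emit:
play_rows:
  commands: "-1 0 0 -1.5 0;-1 0 0 -3 0;-1 0 0 -4 0;-1 0 0 -4 0;-1 0 0 -4 0"

```text
time_s: 16.4
tcp_pos: [509.7, 109.6, 14.7]
eef_rot: [[-0.994, 0.107, 0.0], [0.107, 0.994, 0.0], [0.0, 0.0, -1.0]]
force: [0.4, 0.8, -0.4]
finger_gap: 0.123
finger_force: 20.0
```

Emit:
play_rows:
  commands: "-1 0 0 -0.5 0;-1 0 0 -1 0;-1 0 0 -1 0"

```text
time_s: 16.77
tcp_pos: [509.7, 109.6, 14.0]
eef_rot: [[-0.994, 0.107, 0.0], [0.107, 0.994, 0.0], [-0.0, 0.0, -1.0]]
force: [-1.8, -0.6, 6.2]
finger_gap: 0.125
finger_force: 20.0
```

```bash
python3 - <<'E'
from h import *
snap('scene','s7'); s=arm.state(); P=s['tcp_pos'];print(s['time_s'],P,s['force'],s['torque'],s['finger_gap'])
c=load('s7'); C=cloud(c); x,y,z=C[...,0],C[...,1],C[...,2]
k=(abs(x-P[0])<38)&(abs(y-P[1])<38)&(c['d']>0)&(z>0)&(z<24)
print(k.sum(),np.percentile(z[k],[5,25,50,75,95]))
E
```

```text
16.825 [509.72431474 109.63359596  14.05487435] [-1.08895387 -0.69332091  6.01242509] [ 0.00224109  0.23115185 -0.00761138] 0.12426412147128849
819 [ 6.24149031  7.07565637  7.6252526   8.25468584 17.2924618 ]
```

Contact: 6 N upward, and the plate sits at its resting height. Releasing and withdrawing.

Emit:
play_rows:
  commands: "-0.7 0 0 0 0;-0.4 0 0 0 0;-0.4 0 0 0 0;-0.4 0 0 0 0;-0.4 0 0 8 0;-0.4 0 0 25 0;-0.4 0 0 60 0;-0.4 0 0 110 0;-0.4 0 0 150 0;-0.4 -60 -30 180 0"

```text
time_s: 18.08
tcp_pos: [460.3, 84.4, 191.4]
eef_rot: [[-0.994, 0.105, 0.004], [0.105, 0.994, 0.0], [-0.004, 0.001, -1.0]]
force: [-0.5, 0.4, -1.0]
finger_gap: 0.301
finger_force: 0.0
```

Emit:
play_rows:
  commands: "-0.4 -60 -100 20 0;-0.4 -60 -150 20 0;-0.4 -60 -150 20 0;-0.4 -60 -150 20 0;-0.4 -60 -150 20 0;-0.4 -60 -150 20 0"

```text
time_s: 18.82
tcp_pos: [398.8, -65.1, 209.1]
eef_rot: [[-0.994, 0.105, -0.0], [0.105, 0.994, 0.0], [0.0, 0.0, -1.0]]
force: [0.4, 0.7, -0.1]
finger_gap: 0.301
finger_force: 0.0
```

```bash
python3 - <<'E'
from h import *
snap('scene','s8');snap('top','t8'); s=arm.state(); print(s['time_s'],s['tcp_pos'],s['force'])
for n,o in(('s8','scene0'),('t8','top0')):
    c=load(n); C=cloud(c); x,y,z=C[...,0],C[...,1],C[...,2]
    for nm,cx,cy,h in(('lid',510,110,(5,13)),('bar',510,110,(22,32)),('tinrim',494,310,(30,42)),('grip',394,320,(62,72)),('pot',618,-83,(56,68)),('polish',644,202,(23,33))):
        k=(z>h[0])&(z<h[1])&(abs(x-cx)<58)&(abs(y-cy)<58)
        k=cv2.morphologyEx(k.astype(np.uint8),cv2.MORPH_OPEN,np.ones((2,2)))>0
        if k.sum()>8: r=cv2.minAreaRect(C[k][:,:2].astype(np.float32)); print(n,nm,k.sum(),np.round(r[0],0),np.round(r[1],0),round(r[2]),np.percentile(z[k],[5,95]).round(1))
im=np.hstack([cv2.imread('pics/s8.png')[130:420,200:560],cv2.imread('pics/t8.png')[30:320,80:440]]);cv2.imwrite('pics/fin.png',im)
E
```

```text
18.925 [398.78966447 -65.10135208 209.08419461] [ 0.44719481 -0.52108861 -0.3041584 ]
s8 lid 1067 [754. 197.] [614. 104.] 19 [4.8 9.4]
s8 bar 109 [502. 114.] [ 9. 61.] 85 [17.3 26.5]
s8 tinrim 486 [722. 307.] [ 90. 608.] 89 [20.2 35.5]
s8 grip 77 [658. 330.] [739.  14.] 1 [-1.1 67.6]
s8 pot 365 [806.  85.] [680.  72.] 44 [55.1 61.7]
s8 polish 845 [822. 256.] [445.  59.] 16 [22.4 28.2]
t8 lid 1018 [502.  75.] [152.  80.] 84 [ 2.7 12.4]
t8 bar 95 [507. 110.] [12. 42.] 82 [ 9.  29.3]
t8 tinrim 180 [491. 315.] [93. 82.] 84 [ 1.1 38. ]
t8 grip 62 [385. 325.] [18. 45.] 54 [ 1.3 70.7]
t8 pot 368 [562. -45.] [ 48. 195.] 49 [36.4 64.1]
t8 polish 506 [578. 105.] [289.  60.] 56 [17.3 30.7]
```

View pics/fin.png

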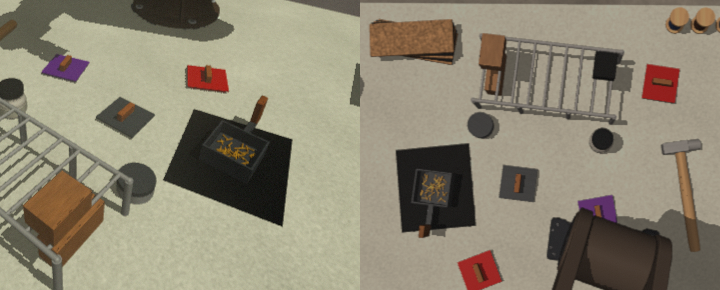

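The open tin sits mid-mat at left crop (235,150). The lid lies flat on bare bench at (125,117), and the bystanders are unmoved. Handing in.

```bash
python3 -c "
from cell import arm
print(arm.job_done())"
```

```text
the job is handed in; nothing more can be done
None
```

The job is handed in at about 19 s: the tin came out through the gap with its lid on and is in the middle of the mat, the lid lies flat and right way up on the bench clear of it, and the final pictures show the bystanders where they were.

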